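# Drive a press-fit terminal home with the spring punch

## Robot

A 6-joint arm with a two-finger parallel gripper is mounted at the origin on a cart in front of the work surface, level with it; the furniture and walls round the work are solid. World frame = base frame: x ahead of the robot, y to its left, z up, the work surface at z = 0. Lengths are in mm, angles in degrees, forces in N, time in s.
With the tool pointing down it reaches from about 300 to 850 mm from the base axis. Payload 4.2 kg.
Tool frame: the origin (TCP) lies on the centre line of the jaws, within the pads' length; the fingertips stand 14 mm ahead of it and the grasp point (between the pads) lies 5 mm behind it (env.finger_overhang is the z of the fingertips in the tool frame, in mm); z points along the fingers, y is the line along which they close (so a half turn about z gives the same grasp; the last joint's range is limited). The gripper opens to 91 mm and grips with 3 to 60 N. Pads are 32 mm wide; open, the fingers measure 118 mm over their backs; the gripper's body (76 mm by 178 mm) begins 60 mm behind the grasp point.
Start: joints at [67.666, 18.312, 89.639, -0, 72.044, -1.146], TCP at [207.824, 536.144, 227.976] pointing down, gripper open.
Joint ranges: [-177.97, 177.97], [-48.28, 115.42], [12.27, 149.76], [-77.06, 257.06], [2.81, 150.46], [-146.56, 146.56]. Speed limits (degrees/s): [147.25, 147.25, 180, 180, 180, 180].

## Interface

Orientations are given as [roll, pitch, yaw] about the fixed x, y, z axes, in that order (R = Rz(yaw) Ry(pitch) Rx(roll)).
In Python, from workcell import sensors, viewer, env gives the robot as it stands. The module is installed in compiled form; this text tells all that it offers.
- The arm moves only by the tool step_arm, never from a script. Its argument "plan" is one flat list of numbers, 6 for each row, row after row: the shift along the tool's x, y, z in cm, then the turn, a rotation vector about the tool's x, y, z in rad. In form: [x, y, z, wx, wy, wz, x, y, z, wx, wy, wz, ...]. A call has 1 to 5 rows; each row shifts and turns the commanded pose from where the row before left it, along the tool's axes as they then stand; what a row does not reach is not made up. A row lasts 1/12 s, in which the tool goes at most 41.7 mm and 7.16 degrees, less where a joint would pass 70% of its speed; a pose out of reach is approached as far as the arm can. A call is refused whole if a number of a shift passes 4.17 or a number of a turn 0.125, either way. A call with a gripper value outside its range is refused whole. "hand" is the finger opening in cm, from 0 to 9.12, set as the call begins (left out, the last holds). The fingers move at their own pace and stop on an object; "newtons" is the grip in N (left out, the last holds). Time passes only in rows, so rows that do not move let the fingers close. It gives the time, the measured TCP pose, the force, the opening and the grip force at its end, in the units of the state.
- sensors.state(): the state, without advancing time (a new reading comes with each control period).
- viewer.grab_frame(name): name is "scene" or "top" or "wrist"; returns a dict with "img" (400x640x3 uint8, red, green, blue), "fx", "fy", "cx", "cy" (pixels), "position" and "attitude" of the camera in the world. Camera axes: x right, y down, z forward; pixel columns grow to the right and rows downward; lengths in mm; the calibration is good to about 2 mm. A picture is of the moment at which its call begins. There is no depth.
- env.job_done(): hands the job in; it is judged then, once.
Trained networks look in a picture, given as the dict that the camera call returned (one of the last four; its "shot" number tells which), for a name from the list of things; names that differ only in an ending like _2 or _b are one class to them, and where a whole thing is asked for, a point or a joint stands for the part that bears it (a point fixed in the world has none). Each returns a list of dicts, best first, with "score" (0 to 1); they miss things now and then, are a little off and sometimes report something else, mostly with a low value. They report only what shows in the picture. A call takes as long as a camera call.
- viewer.boxes_of(name, picture): "location" ([column, row] in pixels, amid what is visible of it).
- viewer.pinpoint(name, picture): "location" ([column, row] in pixels: a listed point, or the origin of a listed thing).
The state is a dict: "time_s": time; "qpos": joint angles; "qvel": joint speeds; "effort": joint torques, N m; "ee_pos": TCP position; "ee_rot": TCP orientation; "force": force on the tool from outside, world axes, zero at the start; "torque": the same for the moment, N m; "gripper_width": finger opening in mm; "gripper_force": force on a finger pad.
Only numpy, scipy, OpenCV 4.12 (cv2) and the standard library are available. Lean on these libraries where they do the work, as an engineer would, in place of code of your own. Each camera call takes 0.05 s, during which the arm holds its last target. There are 200 camera calls.

## Task

Drive the brass terminal fully home into the red coil former with one full blow of the spring punch: gently draw the striker straight back by its black post only until the sear catches it, without forcing it into the overdraw buffer, let go of it cocked, then press the red trip pad to fire it. Do not push the terminal or the striker in by hand, do not touch the striker again once the terminal is in, and leave the things lying around where they are.

Things in the scene. Friction and masses are not known exactly. Their poses are not given: they have to be found in the camera images.
- punch: Bench spring punch bolted to the table, blue base plate 337 x 104 x 12 mm, origin under it, 3.5 mm behind its middle. x: the way the striker strikes (roughly away from the robot), z up. From rear to front: sear block with red trip pad, striker with black post, guide block (x 76 to 88, top z 52 mm), nest with red coil former (62 mm across, centre x 135 mm, its leads up to z 123 mm).
- striker (a joint): Draw of the striker (m) along the punch's -x. 0 = rest; spring 0.22 N per mm plus 0.5 N friction. The sear catches at 33 to 53 mm (varies, not measured); its ramp adds up to 3 N over the last 9 mm, which then drops off. 1.5 mm past the catch the overdraw buffer adds 3.5 N per mm: a pull of 16 N is met only on the buffer. Once caught, the sear takes the load when the pull is eased off.
- cocking_post (a point): Upright black post on the striker by which it is drawn: 18 mm in diameter, from z 54 to z 100 mm; this point lies on its axis at z 80 mm, at x +20 mm of the punch when at rest, and moves with the striker. The striker's grey carriage below it is 78 mm wide and 40 mm long, its top at z 50 mm. Behind it the sear lever's bar has its top at z 54 mm.
- trip_pad (a point): Middle of the top of the red trip pad, z 50.5 mm, at x -144 mm of the punch, for the sear block's mid setting (fixed to the base; the real block and pad lie up to 9 mm ahead or behind along x, not measured). Pad 36 mm long in x, 26 mm wide: the sear lever's tail. Pressed straight down it fires after some 4 to 8 mm, at 3 to 7 N, and bottoms at 12 mm or more.
- overdraw_buffer (a joint): How far the rubber overdraw buffer in the sear block is pressed in by the striker (m): 0 = not touched; 3.5 N per mm, so 4 mm is 14 N. More than that damages the sear block.
- terminal (a joint): How far the brass terminal is driven into the coil former (m): 0 = standing 6 mm proud, 0.006 = fully home, head against the former. It takes 5 N to move and stays where it is left.
- terminal_head (a point): Middle of the rear (struck) face of the terminal's brass head, 10 mm across, 4 mm thick, at z 37 mm, just ahead of the striker's nose.
- flux_bottle: Small white bottle with red spout, 32 mm across, 81 mm high, standing loose; origin under its middle. To be left alone.
- driver_teal: Screwdriver with teal handle, 181 mm long along its y, 22 mm high, lying loose; origin under its middle. To be left alone.
- screw_tin: Round open tin of screws, 70 mm across, 27 mm high, loose; origin under its middle. To be left alone.
- board_0: Amber circuit board with parts, 34 x 75 x 16 mm, lying loose; origin under its middle. To be left alone.

How it is judged:
By the outcome, as a careful person would: the job done as asked, in the order asked, and still so for the second after the job is handed in, with the robot touching nothing.
It also fails if it takes over 61 s, if anything falls off the work surface, if the arm or the gripper's body presses on something with over 40 N, if the wrist force passes 120 N, or if a joint passes its speed limit or range.

## Working session

There is one attempt and no reset: what is moved stays moved. The work goes in short steps, Python scripts to look and compute and a tool call to move; the robot and the scene stay as the last step left them, time stands still between calls to the robot, and variables do not carry over. Pictures are saved under pics/ and viewed, at most 10 in all, crops included, and the job is handed in when it is done.

Besides the shell and the picture viewer there is one more tool, called after "Request:" as name(argument=value, ...), one argument or row to a line, values as JSON. step_arm: Moves the arm, as the interface text tells. Its arguments: {"type":"object","properties":{"plan":{"type":"array","items":{"type":"number"}},"hand":{"type":"number"},"newtons":{"type":"number"}},"required":["plan"]}

```bash
mkdir -p pics
cat > h.py <<'E'
import numpy as np, cv2
from scipy.spatial.transform import Rotation as R
from workcell import sensors, viewer, env
def Rm(a):
    a=np.array(a,float)
    if a.shape==(3,3): return a
    if a.size==4: return R.from_quat(a).as_matrix()
    return R.from_euler('xyz',a,degrees=True).as_matrix()
def ray(f,px):
    d=np.array([(px[0]-f['cx'])/f['fx'],(px[1]-f['cy'])/f['fy'],1])
    return np.array(f['position'],float),Rm(f['attitude'])@d
def atz(f,px,z):
    o,d=ray(f,px); return o+d*(z-o[2])/d[2]
def proj(f,p):
    c=Rm(f['attitude']).T@(np.array(p,float)-f['position']); return [f['fx']*c[0]/c[2]+f['cx'],f['fy']*c[1]/c[2]+f['cy']]
def save(f,n): cv2.imwrite('pics/'+n+'.png',f['img'][:,:,::-1])
E
python3 - <<'E'
from h import *
np.set_printoptions(precision=1,suppress=True)
print(sensors.state(), env.finger_overhang)
zs=dict(punch=0,cocking_post=80,trip_pad=50.5,terminal_head=37,flux_bottle=0,driver_teal=0,screw_tin=0,board_0=0)
F={}
for c in ['scene','top']:
    f=viewer.grab_frame(c); save(f,c+'0'); print(c,f['position'],f['attitude'],f['fx'])
    for n,z in zs.items():
        for d in viewer.pinpoint(n,f)[:2]: print(n,np.array(d['location']),round(d['score'],2),atz(f,d['location'],z))
a=cv2.imread('pics/scene0.png');b=cv2.imread('pics/top0.png')
E
```

```text
{'time_s': 0.0, 'qpos': array([67.7, 18.4, 89.7,  0. , 72. , -1.1]), 'qvel': array([ 0. ,  0. , -0.2, -0. , -0.1, -0.1]), 'effort': array([ -0. , -41.2, -23.2,   0.1,   0. ,  -0. ]), 'ee_pos': array([207.6, 535.7, 227.1]), 'ee_rot': array([-179.9,   -0. ,  158.8]), 'force': array([ 0.7,  0.1, -0.4]), 'torque': array([-0.,  0., -0.]), 'gripper_force': 0.0, 'gripper_width': 90.97053185305042} 14.0
scene [ -230.7 -1103.9   906.4] [-122.2    1.2  -39.2] 501.40176435728773
punch [308.5 190.4] 0.57 [654.4  72.3   0. ]
cocking_post [312.1 168.2] 0.57 [673.9  73.1  80. ]
trip_pad [278.1 199.3] 0.88 [499.1  27.9  50.5]
flux_bottle [304.7 242. ] 0.6 [ 466.5 -149.1    0. ]
driver_teal [339.1 262.9] 0.48 [ 480.9 -287.2    0. ]
screw_tin [230.9 176. ] 0.63 [503.  336.8   0. ]
board_0 [388.2 297.2] 0.88 [ 487.2 -470.8    0. ]
top [ 357.3  -54.3 1553.4] [-171.3    0.4  -90.4] 442.7005989505618
punch [288.3 190. ] 0.83 [638.4  62.    0. ]
cocking_post [279.1 178.6] 0.63 [663.5  87.4  80. ]
trip_pad [290.7 229. ] 0.73 [494.4  49.6  50.5]
trip_pad [283.3 179.2] 0.66 [667.4  75.6  50.5]
flux_bottle [345.4 237.8] 0.64 [ 466.5 -138.7    0. ]
driver_teal [385.2 227.9] 0.52 [ 500.1 -279.1    0. ]
screw_tin [211.3 231.6] 0.66 [492.1 332.7   0. ]
board_0 [433.2 232.2] 0.51 [ 483.6 -446.9    0. ]
```

View pics/scene0.png

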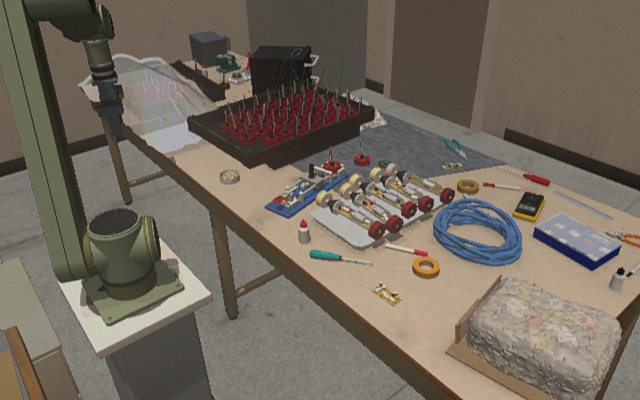

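View pics/top0.png

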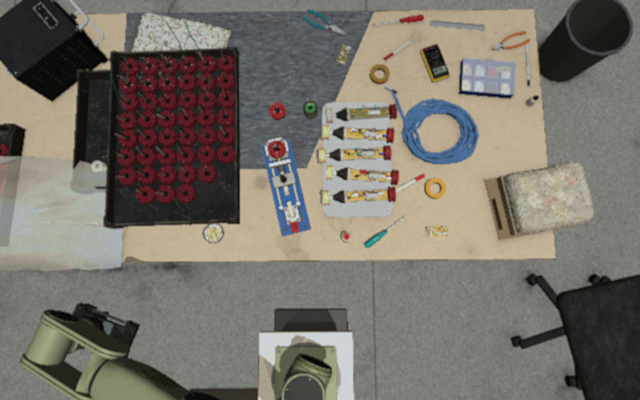

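The scene view shows the punch at about (308,188), with its post near (312,170) and the bottle at (304,232). In the top view the blue plate runs from (270,138) to (303,235), with the red pad near (294,228) and the post near (283,178).

Run:
```python
from h import *
np.set_printoptions(precision=1,suppress=True)
f=viewer.grab_frame('top'); im=f['img'].astype(int)
m=((im[:,:,2]>im[:,:,0]+50)&(im[:,:,2]>90)).astype(np.uint8); m[:,:250]=0;m[:,318:]=0;m[:125]=0;m[245:]=0
ys,xs=np.nonzero(m); P=np.array([atz(f,(x,y),12)[:2] for x,y in zip(xs,ys)],np.float32)
r=cv2.minAreaRect(P); print(r,cv2.boxPoints(r))
# red pad
m2=((im[:,:,0]>150)&(im[:,:,1]<90)&(im[:,:,2]<90)); m2[:,:280]=0;m2[:,310:]=0;m2[:215]=0;m2[240:]=0
ys,xs=np.nonzero(m2);print(len(xs),atz(f,(xs.mean(),ys.mean()),50))
print(Rm(sensors.state()['ee_rot']))
w=viewer.grab_frame('wrist'); s=sensors.state()
Rt=Rm(s['ee_rot']);print(Rt.T@(np.array(w['position'])-s['ee_pos']), Rt.T@Rm(w['attitude']),w['fx'])
```

```text
((650.6788330078125, 72.5799560546875), (334.7724609375, 102.42861938476562), 12.798352241516113) [[476.1  85.4]
 [498.8 -14.4]
 [825.3  59.7]
 [802.6 159.6]]
42 [502.7  37.4  50. ]
[[-0.9  0.4  0. ]
 [ 0.4  0.9  0. ]
 [ 0.   0.  -1. ]]
[  77.     0.7 -156. ] [[ 0.  -1.  -0.3]
 [ 1.   0.  -0. ]
 [ 0.  -0.3  1. ]] 338.87698317905415
```

Request:
step_arm(
  plan=[-2.4,-3,-0.6,0,0,0,-2.4,-3,-0.6,0,0,0,-2.4,-3,-0.6,0,0,0,-2.4,-3,-0.6,0,0,0,-2.4,-3,-0.6,0,0,0],
)

```text
time_s: 1.42
ee_pos: [265.6, 351.2, 258.2]
ee_rot: [180.0, 0.0, 158.9]
force: [0.5, -0.1, -0.4]
gripper_width: 91.2
gripper_force: 0.0
```

Request:
step_arm(
  plan=[-2.4,-3,-0.6,0,0,0,-2.4,-3,-0.6,0,0,0,-2.4,-3,-0.6,0,0,0,-2.4,-3,-0.6,0,0,0,-2.4,-3,-0.6,0,0,0],
)

```text
time_s: 1.83
ee_pos: [323.1, 167.9, 288.5]
ee_rot: [180.0, 0.0, 158.9]
force: [1.6, 1.0, -0.4]
gripper_width: 91.2
gripper_force: 0.0
```

Request:
step_arm(
  plan=[-2.4,-3,-0.6,0,0,0,-2.4,-3,-0.6,0,0,0,-2.4,-3,-0.6,0,0,0,0,0,0,0,0,-0.119,0,0,0,0,0,-0.119],
)

```text
time_s: 2.25
ee_pos: [358.4, 57.4, 306.5]
ee_rot: [180.0, 0.1, 172.4]
force: [0.1, 1.4, 0.4]
gripper_width: 91.0
gripper_force: 0.0
```

Request:
step_arm(
  plan=[0,0,0,0,0,-0.119,0,0,0,0,0,-0.119,0,0,0,0,0,-0.119,0,0,0,0,0,0],
)

```text
time_s: 2.58
ee_pos: [357.7, 59.6, 306.1]
ee_rot: [180.0, 0.0, -167.0]
force: [0.0, 0.1, -1.1]
gripper_width: 91.3
gripper_force: 0.0
```

Request:
step_arm(
  plan=[-3.75,-0.8,0,0,0,0,-3.75,-0.8,0,0,0,0,-3.75,-0.8,0,0,0,0,-3.75,-0.8,0,0,0,0,-3.75,-0.8,0,0,0,0],
)

```text
time_s: 3.0
ee_pos: [551.1, 62.7, 305.8]
ee_rot: [180.0, 0.0, -167.3]
force: [-0.7, -0.0, 0.7]
gripper_width: 91.1
gripper_force: 0.0
```

Request:
step_arm(
  plan=[-3.75,-0.8,0,0,0,0,0,0,0,0,0,0],
)

```text
time_s: 3.17
ee_pos: [593.8, 63.3, 303.0]
ee_rot: [-180.0, 0.1, -167.3]
force: [-0.5, 0.4, -0.7]
gripper_width: 91.4
gripper_force: 0.0
```

Run:
```python
from h import *
np.set_printoptions(precision=1,suppress=True)
print(sensors.state()['ee_pos'],sensors.state()['qpos'])
for c in ['wrist','top','scene']:
    f=viewer.grab_frame(c)
    for n,z in dict(cocking_post=80,trip_pad=50.5,terminal_head=37,punch=0).items():
        for d in viewer.pinpoint(n,f)[:2]: print(c,n,np.array(d['location']),round(d['score'],2),atz(f,d['location'],z))
    if c=='wrist':
        save(f,'w1'); cs,sn=np.cos(np.radians(12.8)),np.sin(np.radians(12.8))
        for p in [(20,0,80),(20,0,100),(-144,0,50.5),(-165,52,12),(-165,-52,12),(76,0,52)]:
            print(p,np.array(proj(f,[647.3+cs*p[0]-sn*p[1],71.8+sn*p[0]+cs*p[1],p[2]])))
```

```text
[593.8  63.3 303. ] [  5.   18.3  78.9  -0.   82.7 -97.7]
wrist cocking_post [312.9 233.9] 0.77 [660.7  74.1  80. ]
wrist trip_pad [314.5  94. ] 0.63 [504.1  40.9  50.5]
wrist punch [311.6 204.7] 0.97 [648.3  68.4   0. ]
(20, 0, 80) [313.5 238.9]
(20, 0, 100) [313.3 245.5]
(-144, 0, 50.5) [313.1  96.2]
(-165, 52, 12) [355.3  79.6]
(-165, -52, 12) [271.7  79.7]
(76, 0, 52) [314.  270.7]
top trip_pad [292.6 222.4] 0.88 [516.9  43.2  50.5]
top terminal_head [208.6 233.3] 0.36 [483.1 332.6  37. ]
top punch [283.8 188.6] 0.94 [643.6  78.1   0. ]
scene cocking_post [311.2 166.1] 0.78 [680.7  86.6  80. ]
scene trip_pad [277.8 198.3] 0.85 [501.8  33.4  50.5]
scene punch [310.3 192. ] 0.91 [652.6  60.    0. ]
```

View pics/w1.png

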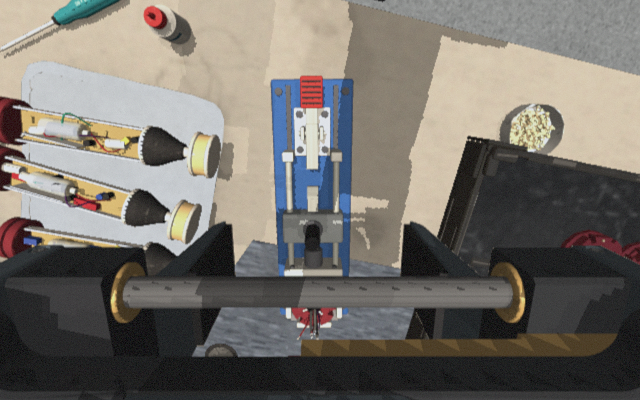

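The wrist view shows the punch upright in the image. The red pad is at (312,91) and the post at (312,240), close to my fit, and the white sear block starts just below the pad at row 107.

Request:
step_arm(
  plan=[-3.6,-0.2,0,0,0,0,-3.6,-0.2,2,0,0,0,0,0,4,0,0,0,0,0,4,0,0,0,0,0,4,0,0,0],
)

```text
time_s: 4.33
ee_pos: [659.4, 75.5, 164.2]
ee_rot: [-180.0, 0.0, -167.1]
force: [-0.1, 0.6, -1.0]
gripper_width: 91.2
gripper_force: 0.0
```

Request:
step_arm(
  plan=[0,0,3,0,0,0,0,0,2,0,0,0,0,0,0,0,0,0],
)

```text
time_s: 4.58
ee_pos: [655.6, 75.1, 110.3]
ee_rot: [179.9, -0.6, -167.1]
force: [-0.9, -0.5, -0.0]
gripper_width: 91.2
gripper_force: 0.0
```

Run:
```python
from h import *
np.set_printoptions(precision=1,suppress=True)
s=sensors.state();print(s['ee_pos'],s['ee_rot'],s['force'])
f=viewer.grab_frame('wrist');save(f,'w2')
for n,z in dict(cocking_post=80,punch=0,trip_pad=50.5).items():
    for d in viewer.pinpoint(n,f)[:2]: print(n,np.array(d['location']),round(d['score'],2),atz(f,d['location'],z))
print(proj(f,s['ee_pos']))
```

```text
[655.6  75.1 110.3] [ 179.9   -0.6 -167.1] [-0.9 -0.5 -0. ]
cocking_post [311.1 257.4] 0.88 [664.8  74.9  80. ]
punch [312.4 193.7] 0.98 [645.3  70.2   0. ]
[np.float64(314.4386332632386), np.float64(265.84002755264237)]
```

View pics/w2.png

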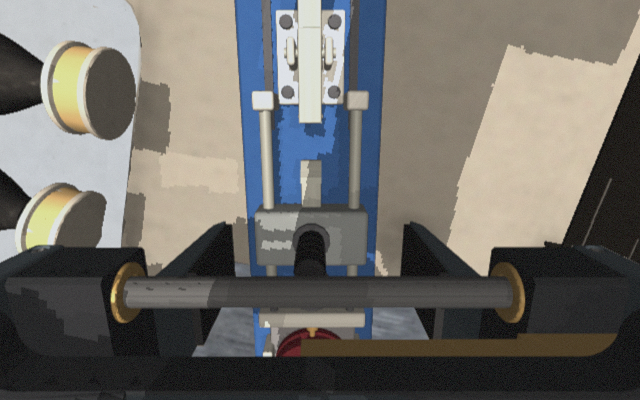

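The post is at (312,250), between the open fingers. The fingers' midpoint is at about column 315, and nothing else is near them.

Request:
step_arm(
  plan=[-0.9,-0.2,0,0,0,0,0,0,1.2,0,0,0,0,0,1.2,0,0,0,0,0,0.8,0,0,0,0,0,0,0,0,0],
)

```text
time_s: 5.2
ee_pos: [666.2, 75.3, 80.8]
ee_rot: [180.0, -0.3, -167.1]
force: [-0.5, 0.6, -0.5]
gripper_width: 91.0
gripper_force: 0.0
```

Request:
step_arm(
  plan=[0,0,0,0,0,0],
)

```text
time_s: 5.28
ee_pos: [667.3, 75.4, 82.6]
ee_rot: [180.0, -0.1, -167.1]
force: [0.3, -0.5, -0.0]
gripper_width: 91.5
gripper_force: 0.0
```

Request:
step_arm(
  plan=[0,0,0.5,0,0,0,0,0,0,0,0,0,0,0,0,0,0,0,0,0,0,0,0,0,0,0,0,0,0,0],
  hand=0,
  newtons=30,
)

```text
time_s: 5.7
ee_pos: [668.3, 75.5, 79.3]
ee_rot: [-180.0, 0.0, -167.1]
force: [0.2, -0.5, -0.1]
gripper_width: 60.8
gripper_force: 0.0
```

Request:
step_arm(
  plan=[0,0,0,0,0,0,0,0,0,0,0,0,0,0,0,0,0,0,0,0,0,0,0,0,0,0,0,0,0,0],
)

```text
time_s: 6.12
ee_pos: [668.1, 75.4, 79.0]
ee_rot: [180.0, 0.0, -167.1]
force: [0.1, 0.3, -0.2]
gripper_width: 27.6
gripper_force: 0.0
```

Request:
step_arm(
  plan=[0,0,0,0,0,0,0,0,0,0,0,0,0,0,0,0,0,0,0,0,0,0,0,0],
)

```text
time_s: 6.45
ee_pos: [668.6, 73.6, 79.0]
ee_rot: [-179.8, 0.0, -167.1]
force: [1.4, -5.2, 0.9]
gripper_width: 17.0
gripper_force: 30.0
```

Request:
step_arm(
  plan=[0,-0.18,0,0,0,0,0.2,0,0,0,0,0,0.2,0,0,0,0,0,0.2,0,0,0,0,0,0,0,0,0,0,0],
)

```text
time_s: 6.87
ee_pos: [662.5, 72.1, 78.9]
ee_rot: [-180.0, 0.0, -167.1]
force: [1.1, -2.9, 0.2]
gripper_width: 17.3
gripper_force: 30.0
```

Request:
step_arm(
  plan=[0.4,0,0,0,0,0,0.4,0,0,0,0,0,0.4,0,0,0,0,0,0.2,0,0,0,0,0,0,0,0,0,0,0],
)

```text
time_s: 7.28
ee_pos: [649.0, 69.0, 79.0]
ee_rot: [-180.0, 0.0, -167.1]
force: [3.9, -1.0, -3.1]
gripper_width: 17.4
gripper_force: 30.0
```

Request:
step_arm(
  plan=[0.3,0,0,0,0,0,0.3,0,0,0,0,0,0.3,0,0,0,0,0,0,0,0,0,0,0,0,0,0,0,0,0],
)

```text
time_s: 7.7
ee_pos: [641.2, 67.2, 79.0]
ee_rot: [-180.0, 0.1, -167.1]
force: [6.9, -0.8, -4.1]
gripper_width: 17.5
gripper_force: 30.0
```

Run:
```python
from h import *
s=sensors.state();f0=np.array([.975,.222,0])
print(s['ee_pos'],s['force'],s['force']@f0,-(s['ee_pos']-[668.6,73.6,79])@f0)
```

```text
[641.21319012  67.22562549  79.02063511] [ 6.94546506 -0.81663335 -4.05290551] 6.590535827442736 28.117250769985635
```

Request:
step_arm(
  plan=[0.1,0,0,0,0,0,0.1,0,0,0,0,0,0,0,0,0,0,0,0,0,0,0,0,0],
)

```text
time_s: 8.03
ee_pos: [639.7, 66.9, 79.0]
ee_rot: [-180.0, 0.2, -167.1]
force: [7.0, -0.4, -4.6]
gripper_width: 17.2
gripper_force: 30.0
```

Request:
step_arm(
  plan=[0.1,0,0,0,0,0,0.1,0,0,0,0,0,0,0,0,0,0,0,0,0,0,0,0,0],
)

```text
time_s: 8.37
ee_pos: [638.8, 66.7, 79.0]
ee_rot: [-180.0, 0.3, -167.1]
force: [8.9, -1.7, -6.6]
gripper_width: 17.7
gripper_force: 30.0
```

Request:
step_arm(
  plan=[0.1,0,0,0,0,0,0,0,0,0,0,0,0,0,0,0,0,0],
)

```text
time_s: 8.62
ee_pos: [638.1, 66.5, 79.0]
ee_rot: [-180.0, 0.4, -167.1]
force: [10.1, -0.6, -7.1]
gripper_width: 17.7
gripper_force: 30.0
```

Request:
step_arm(
  plan=[0.1,0,0,0,0,0,0,0,0,0,0,0,0,0,0,0,0,0],
)

```text
time_s: 8.87
ee_pos: [637.3, 66.3, 79.1]
ee_rot: [-180.0, 0.4, -167.1]
force: [10.7, -0.9, -7.4]
gripper_width: 17.7
gripper_force: 30.0
```

Request:
step_arm(
  plan=[0.06,0,0,0,0,0,0,0,0,0,0,0,0,0,0,0,0,0],
)

```text
time_s: 9.12
ee_pos: [636.8, 66.2, 79.1]
ee_rot: [-180.0, 0.4, -167.1]
force: [10.3, -1.0, -6.7]
gripper_width: 17.2
gripper_force: 30.0
```

Request:
step_arm(
  plan=[0.06,0,0,0,0,0,0,0,0,0,0,0,0,0,0,0,0,0],
)

```text
time_s: 9.37
ee_pos: [636.3, 66.1, 79.0]
ee_rot: [-180.0, 0.4, -167.1]
force: [10.5, 0.6, -6.9]
gripper_width: 17.5
gripper_force: 30.0
```

Request:
step_arm(
  plan=[0.07,0,0,0,0,0,0,0,0,0,0,0,0,0,0,0,0,0],
)

```text
time_s: 9.62
ee_pos: [635.6, 65.9, 79.0]
ee_rot: [-180.0, 0.4, -167.1]
force: [10.5, -0.3, -7.0]
gripper_width: 17.5
gripper_force: 30.0
```

Request:
step_arm(
  plan=[0.07,0,0,0,0,0,0,0,0,0,0,0,0,0,0,0,0,0],
)

```text
time_s: 9.87
ee_pos: [635.0, 65.8, 79.0]
ee_rot: [-180.0, 0.4, -167.1]
force: [11.8, 0.1, -7.8]
gripper_width: 17.5
gripper_force: 30.0
```

Request:
step_arm(
  plan=[0.06,0,0,0,0,0,0,0,0,0,0,0,0,0,0,0,0,0],
)

```text
time_s: 10.12
ee_pos: [634.5, 65.6, 79.1]
ee_rot: [-180.0, 0.4, -167.1]
force: [10.1, -0.4, -7.7]
gripper_width: 17.1
gripper_force: 30.0
```

Request:
step_arm(
  plan=[0.06,0,0,0,0,0,0,0,0,0,0,0,0,0,0,0,0,0],
)

```text
time_s: 10.37
ee_pos: [633.9, 65.5, 79.1]
ee_rot: [-180.0, 0.4, -167.1]
force: [10.6, 0.9, -7.1]
gripper_width: 17.8
gripper_force: 30.0
```

Request:
step_arm(
  plan=[0.08,0,0,0,0,0,0,0,0,0,0,0,0,0,0,0,0,0],
)

```text
time_s: 10.62
ee_pos: [633.1, 65.3, 79.1]
ee_rot: [-180.0, 0.4, -167.1]
force: [12.0, -0.0, -7.3]
gripper_width: 17.6
gripper_force: 30.0
```

Request:
step_arm(
  plan=[0.08,0,0,0,0,0,0,0,0,0,0,0,0,0,0,0,0,0],
)

```text
time_s: 10.87
ee_pos: [632.4, 65.2, 79.0]
ee_rot: [-180.0, 0.4, -167.1]
force: [10.9, -0.1, -6.5]
gripper_width: 17.4
gripper_force: 30.0
```

Request:
step_arm(
  plan=[0.08,0,0,0,0,0,0,0,0,0,0,0,0,0,0,0,0,0],
)

```text
time_s: 11.12
ee_pos: [631.6, 65.0, 79.1]
ee_rot: [-180.0, 0.4, -167.1]
force: [10.5, -0.4, -7.9]
gripper_width: 17.5
gripper_force: 30.0
```

Request:
step_arm(
  plan=[0.08,0,0,0,0,0,0,0,0,0,0,0,0,0,0,0,0,0],
)

```text
time_s: 11.37
ee_pos: [630.6, 64.8, 79.0]
ee_rot: [-180.0, 0.4, -167.1]
force: [11.2, 0.1, -7.3]
gripper_width: 17.2
gripper_force: 30.0
```

Request:
step_arm(
  plan=[0.1,0,0,0,0,0,0,0,0,0,0,0,0,0,0,0,0,0],
)

```text
time_s: 11.62
ee_pos: [629.4, 64.5, 79.0]
ee_rot: [-180.0, 0.4, -167.1]
force: [9.0, 0.0, -6.9]
gripper_width: 17.1
gripper_force: 30.0
```

Request:
step_arm(
  plan=[0.1,0,0,0,0,0,0,0,0,0,0,0,0,0,0,0,0,0],
)

```text
time_s: 11.87
ee_pos: [628.4, 64.2, 79.1]
ee_rot: [-180.0, 0.4, -167.1]
force: [9.8, -0.7, -6.5]
gripper_width: 17.8
gripper_force: 30.0
```

Request:
step_arm(
  plan=[-0.1,0,0,0,0,0,-0.1,0,0,0,0,0,0,0,0,0,0,0,0,0,0,0,0,0],
)

```text
time_s: 12.2
ee_pos: [630.0, 64.6, 79.1]
ee_rot: [-180.0, 0.3, -167.1]
force: [8.7, -0.3, -6.0]
gripper_width: 17.6
gripper_force: 30.0
```

Request:
step_arm(
  plan=[-0.1,0,0,0,0,0,0,0,0,0,0,0,0,0,0,0,0,0],
)

```text
time_s: 12.45
ee_pos: [630.9, 64.8, 79.0]
ee_rot: [-180.0, 0.3, -167.1]
force: [9.2, -0.4, -4.8]
gripper_width: 17.1
gripper_force: 30.0
```

Request:
step_arm(
  plan=[0.1,0,0,0,0,0,0.1,0,0,0,0,0,0.1,0,0,0,0,0,0,0,0,0,0,0,0,0,0,0,0,0],
)

```text
time_s: 12.87
ee_pos: [628.3, 64.2, 79.0]
ee_rot: [-180.0, 0.4, -167.1]
force: [9.6, -1.1, -6.7]
gripper_width: 17.5
gripper_force: 30.0
```

Request:
step_arm(
  plan=[0.1,0,0,0,0,0,0,0,0,0,0,0,0,0,0,0,0,0],
)

```text
time_s: 13.12
ee_pos: [627.4, 64.0, 79.0]
ee_rot: [-180.0, 0.4, -167.1]
force: [9.2, -0.8, -7.1]
gripper_width: 17.4
gripper_force: 30.0
```

Run:
```python
from h import *
f=viewer.grab_frame('wrist');save(f,'w3')
for d in viewer.pinpoint('cocking_post',f)[:2]: print(d['location'],d['score'],atz(f,d['location'],80))
print(sensors.state()['ee_pos'])
```

```text
[319.6, 261.6] 0.98 [624.15252389  65.93917284  80.        ]
[627.45923596  64.02708018  79.04035632]
```

View pics/w3.png

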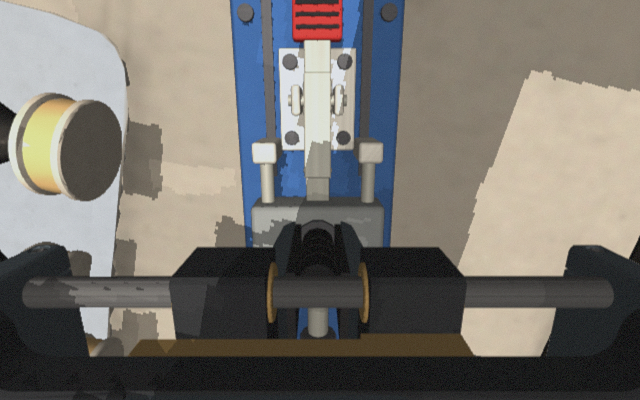

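The post is held between the fingers at (318,250). The lever's nose reaches just over the rear edge of the carriage near row 200, so the sear has not caught yet. I'll keep drawing.

Request:
step_arm(
  plan=[0.1,0,0,0,0,0,0,0,0,0,0,0,0,0,0,0,0,0],
)

```text
time_s: 13.47
ee_pos: [626.6, 63.9, 79.1]
ee_rot: [-180.0, 0.4, -167.1]
force: [10.1, -0.2, -8.0]
gripper_width: 17.5
gripper_force: 30.0
```

Request:
step_arm(
  plan=[0.1,0,0,0,0,0,0,0,0,0,0,0,0,0,0,0,0,0],
)

```text
time_s: 13.72
ee_pos: [625.6, 63.6, 79.0]
ee_rot: [-180.0, 0.4, -167.1]
force: [9.5, -0.9, -7.1]
gripper_width: 17.7
gripper_force: 30.0
```

Request:
step_arm(
  plan=[0.1,0,0,0,0,0,0,0,0,0,0,0,0,0,0,0,0,0],
)

```text
time_s: 13.97
ee_pos: [624.6, 63.4, 79.1]
ee_rot: [-180.0, 0.4, -167.1]
force: [10.4, -1.6, -6.7]
gripper_width: 17.3
gripper_force: 30.0
```

Request:
step_arm(
  plan=[0.1,0,0,0,0,0,0,0,0,0,0,0,0,0,0,0,0,0],
)

```text
time_s: 14.22
ee_pos: [623.5, 63.1, 79.0]
ee_rot: [-180.0, 0.4, -167.1]
force: [10.3, -0.4, -6.8]
gripper_width: 17.5
gripper_force: 30.0
```

Request:
step_arm(
  plan=[0.1,0,0,0,0,0,0,0,0,0,0,0,0,0,0,0,0,0],
)

```text
time_s: 14.47
ee_pos: [622.8, 62.9, 79.1]
ee_rot: [-180.0, 0.4, -167.1]
force: [10.4, -0.0, -8.8]
gripper_width: 17.2
gripper_force: 30.0
```

Request:
step_arm(
  plan=[0.08,0,0,0,0,0,0,0,0,0,0,0,0,0,0,0,0,0],
)

```text
time_s: 14.72
ee_pos: [622.2, 62.8, 79.1]
ee_rot: [-180.0, 0.4, -167.1]
force: [9.9, 0.1, -7.8]
gripper_width: 17.3
gripper_force: 30.0
```

Request:
step_arm(
  plan=[0.08,0,0,0,0,0,0,0,0,0,0,0,0,0,0,0,0,0],
)

```text
time_s: 14.97
ee_pos: [621.6, 62.7, 79.1]
ee_rot: [-180.0, 0.4, -167.1]
force: [10.8, -0.8, -7.6]
gripper_width: 17.4
gripper_force: 30.0
```

Request:
step_arm(
  plan=[0.08,0,0,0,0,0,0,0,0,0,0,0,0,0,0,0,0,0],
)

```text
time_s: 15.22
ee_pos: [621.2, 62.6, 79.1]
ee_rot: [-180.0, 0.5, -167.1]
force: [12.0, 0.4, -8.5]
gripper_width: 17.4
gripper_force: 30.0
```

Request:
step_arm(
  plan=[0.08,0,0,0,0,0,0,0,0,0,0,0,0,0,0,0,0,0],
)

```text
time_s: 15.47
ee_pos: [620.9, 62.5, 79.1]
ee_rot: [-180.0, 0.6, -167.1]
force: [13.3, 0.0, -9.1]
gripper_width: 17.2
gripper_force: 30.0
```

Request:
step_arm(
  plan=[-0.1,0,0,0,0,0,-0.1,0,0,0,0,0,0,0,0,0,0,0,0,0,0,0,0,0],
)

```text
time_s: 15.8
ee_pos: [622.0, 62.7, 79.0]
ee_rot: [-180.0, 0.4, -167.1]
force: [12.3, 0.1, -7.5]
gripper_width: 17.5
gripper_force: 30.0
```

Request:
step_arm(
  plan=[-0.1,0,0,0,0,0,0,0,0,0,0,0,0,0,0,0,0,0],
)

```text
time_s: 16.05
ee_pos: [622.7, 63.0, 79.1]
ee_rot: [-180.0, 0.4, -167.1]
force: [10.0, -0.2, -7.3]
gripper_width: 17.3
gripper_force: 30.0
```

Request:
step_arm(
  plan=[-0.1,0,0,0,0,0,0,0,0,0,0,0,0,0,0,0,0,0],
)

```text
time_s: 16.3
ee_pos: [623.5, 63.1, 79.1]
ee_rot: [-180.0, 0.4, -167.1]
force: [9.8, -0.4, -6.8]
gripper_width: 17.1
gripper_force: 30.0
```

Request:
step_arm(
  plan=[0.1,0,0,0,0,0,0.1,0,0,0,0,0,0.1,0,0,0,0,0,0.1,0,0,0,0,0,0,0,0,0,0,0],
)

```text
time_s: 16.72
ee_pos: [620.9, 62.5, 79.1]
ee_rot: [-180.0, 0.6, -167.1]
force: [13.9, 0.4, -9.6]
gripper_width: 17.2
gripper_force: 30.0
```

Request:
step_arm(
  plan=[0,0,0,0,0,0,0.05,0,0,0,0,0,0,0,0,0,0,0,0,0,0,0,0,0],
)

```text
time_s: 17.05
ee_pos: [620.8, 62.5, 79.1]
ee_rot: [-180.0, 0.6, -167.1]
force: [14.0, 0.2, -10.1]
gripper_width: 17.7
gripper_force: 30.0
```

Request:
step_arm(
  plan=[0.05,0,0,0,0,0,0,0,0,0,0,0,0,0,0,0,0,0],
)

```text
time_s: 17.3
ee_pos: [620.6, 62.4, 79.1]
ee_rot: [-180.0, 0.6, -167.1]
force: [14.7, -0.1, -10.8]
gripper_width: 17.8
gripper_force: 30.0
```

Request:
step_arm(
  plan=[0.05,0,0,0,0,0,0,0,0,0,0,0,0,0,0,0,0,0],
)

```text
time_s: 17.55
ee_pos: [620.4, 62.4, 79.1]
ee_rot: [-180.0, 0.7, -167.1]
force: [15.6, 1.2, -10.1]
gripper_width: 17.5
gripper_force: 30.0
```

Request:
step_arm(
  plan=[0.05,0,0,0,0,0,0,0,0,0,0,0,0,0,0,0,0,0],
)

```text
time_s: 17.8
ee_pos: [620.2, 62.3, 79.1]
ee_rot: [-180.0, 0.7, -167.1]
force: [16.2, 1.7, -10.7]
gripper_width: 17.9
gripper_force: 30.0
```

16.2 N along the draw means it is on the buffer, pressed only about 1.4 mm. That puts the catch near 47 mm. I'll ease off further this time to check whether the sear holds.

Request:
step_arm(
  plan=[-0.1,0,0,0,0,0,-0.1,0,0,0,0,0,-0.1,0,0,0,0,0,-0.1,0,0,0,0,0,0,0,0,0,0,0],
)

```text
time_s: 18.22
ee_pos: [622.0, 62.8, 79.1]
ee_rot: [-180.0, 0.4, -167.1]
force: [9.9, -0.4, -7.9]
gripper_width: 17.4
gripper_force: 30.0
```

Request:
step_arm(
  plan=[-0.1,0,0,0,0,0,0,0,0,0,0,0,0,0,0,0,0,0],
)

```text
time_s: 18.47
ee_pos: [622.7, 62.9, 79.1]
ee_rot: [-180.0, 0.4, -167.1]
force: [10.4, 0.6, -7.7]
gripper_width: 17.5
gripper_force: 30.0
```

Request:
step_arm(
  plan=[-0.1,0,0,0,0,0,0,0,0,0,0,0,0,0,0,0,0,0],
)

```text
time_s: 18.72
ee_pos: [623.5, 63.1, 79.0]
ee_rot: [-180.0, 0.4, -167.1]
force: [10.0, -0.2, -6.9]
gripper_width: 17.0
gripper_force: 30.0
```

Request:
step_arm(
  plan=[-0.1,0,0,0,0,0,0,0,0,0,0,0,0,0,0,0,0,0],
)

```text
time_s: 18.97
ee_pos: [623.7, 63.2, 79.0]
ee_rot: [-180.0, 0.3, -167.1]
force: [10.0, -0.6, -5.9]
gripper_width: 17.7
gripper_force: 30.0
```

Request:
step_arm(
  plan=[-0.1,0,0,0,0,0,0,0,0,0,0,0,0,0,0,0,0,0],
)

```text
time_s: 19.22
ee_pos: [623.9, 63.2, 79.0]
ee_rot: [-180.0, 0.2, -167.1]
force: [7.5, -1.4, -4.6]
gripper_width: 17.4
gripper_force: 30.0
```

Request:
step_arm(
  plan=[-0.1,0,0,0,0,0,0,0,0,0,0,0,0,0,0,0,0,0],
)

```text
time_s: 19.47
ee_pos: [624.0, 63.2, 79.0]
ee_rot: [-180.0, 0.1, -167.1]
force: [4.6, -2.4, -4.4]
gripper_width: 17.3
gripper_force: 30.0
```

Request:
step_arm(
  plan=[-0.1,0,0,0,0,0,0,0,0,0,0,0,0,0,0,0,0,0],
)

```text
time_s: 19.72
ee_pos: [624.1, 63.3, 79.0]
ee_rot: [-180.0, -0.0, -167.1]
force: [2.3, -4.6, -1.5]
gripper_width: 17.3
gripper_force: 30.0
```

The position now holds at 624.0 while the force falls away, so the sear has caught at about 46 mm. I'll let go.

Request:
step_arm(
  plan=[-0.05,-0.15,0,0,0,0,0,0,0,0,0,0,0,0,0,0,0,0],
)

```text
time_s: 19.97
ee_pos: [624.3, 63.2, 79.0]
ee_rot: [179.9, -0.1, -167.1]
force: [-0.5, 2.2, 1.0]
gripper_width: 17.5
gripper_force: 30.0
```

Request:
step_arm(
  plan=[0,0,0,0,0,0,0,0,0,0,0,0,0,0,0,0,0,0,0,0,0,0,0,0,0,0,0,0,0,0],
  hand=5,
)

```text
time_s: 20.38
ee_pos: [625.3, 62.2, 78.9]
ee_rot: [180.0, -0.0, -167.1]
force: [0.8, -0.6, -0.4]
gripper_width: 47.8
gripper_force: 0.0
```

Request:
step_arm(
  plan=[0,0,-2,0,0,0,0,0,-3,0,0,0,0,0,-4,0,0,0,0,0,-4,0,0,0,0,0,0,0,0,0],
)

```text
time_s: 20.8
ee_pos: [629.5, 62.5, 218.1]
ee_rot: [-179.9, 0.9, -167.1]
force: [1.5, 0.7, 0.8]
gripper_width: 50.2
gripper_force: 0.0
```

Request:
step_arm(
  plan=[3.3,0.1,0,0,0,0,3.3,0.1,0,0,0,0,3.3,0,0,0,0,0,3,0,0,0,0,0,0,0,0,0,0,0],
  hand=0,
)

```text
time_s: 21.22
ee_pos: [493.1, 34.4, 208.6]
ee_rot: [180.0, -0.3, -167.1]
force: [-0.9, 0.3, -0.5]
gripper_width: 19.8
gripper_force: 0.0
```

Request:
step_arm(
  plan=[0,0,0,0,0,0,0,0,0,0,0,0,0,0,0,0,0,0],
)

```text
time_s: 21.47
ee_pos: [500.5, 35.5, 209.1]
ee_rot: [-180.0, 0.1, -167.1]
force: [0.4, -0.3, 0.8]
gripper_width: 0.8
gripper_force: 0.0
```

Run:
```python
from h import *
np.set_printoptions(precision=1,suppress=True)
s=sensors.state();print(s['ee_pos'],s['ee_rot'])
f=viewer.grab_frame('wrist');save(f,'w4');im=f['img'].astype(int)
for n,z in dict(cocking_post=80,trip_pad=50.5).items():
    for d in viewer.pinpoint(n,f)[:2]: print(n,np.array(d['location']),round(d['score'],2),atz(f,d['location'],z))
m=((im[:,:,0]>120)&(im[:,:,1]<80)&(im[:,:,2]<80)).astype(np.uint8)
n,l,st,c=cv2.connectedComponentsWithStats(m)
for i in range(1,n):
    if st[i,4]>150: x,y,w,h,a=st[i]; print(st[i],atz(f,c[i],50.5),atz(f,(x,y+h/2),50.5),atz(f,(x+w/2,y),50.5),atz(f,(x+w/2,y+h),50.5))
```

```text
[500.5  35.5 209.1] [-180.     0.1 -167.1]
cocking_post [319.8 195.8] 0.7 [496.5  38.2  80. ]
cocking_post [320.1 323. ] 0.48 [620.4  67.1  80. ]
trip_pad [320.2 197.7] 0.57 [505.6  40.9  50.5]
[113 102  22  23 340] [ 468.3 -148.6   50.5] [ 471.1 -158.2   50.5] [ 458.9 -149.3   50.5] [ 479.1 -147.8   50.5]
[303 175  27  37 570] [501.3  33.9  50.5] [505.3  23.9  50.5] [484.9  32.5  50.5] [520.4  40.6  50.5]
```

View pics/w4.png

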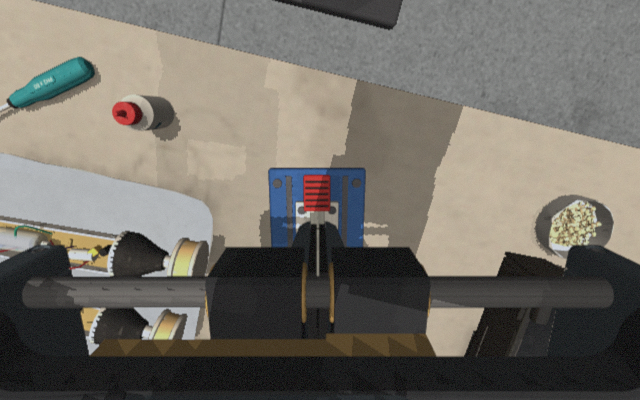

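The pad is at (316,193), spanning rows 175 to 212. The closed fingers are over it, about 2 mm behind its middle, with the sear block starting ahead of it. Going straight down.

Request:
step_arm(
  plan=[0,0,3,0,0,0,0,0,3,0,0,0,0,0,3,0,0,0,0,0,2.5,0,0,0,0,0,0,0,0,0],
)

```text
time_s: 22.03
ee_pos: [496.0, 35.3, 89.4]
ee_rot: [179.9, -0.6, -167.1]
force: [-0.9, 1.3, 0.2]
gripper_width: 0.6
gripper_force: 0.0
```

Request:
step_arm(
  plan=[0,0,1,0,0,0,0,0,0,0,0,0,0,0,0,0,0,0,0,0,0,0,0,0],
)

```text
time_s: 22.37
ee_pos: [500.3, 35.5, 85.3]
ee_rot: [-180.0, 0.2, -167.1]
force: [0.4, 0.1, 0.1]
gripper_width: 0.3
gripper_force: 0.0
```

Request:
step_arm(
  plan=[0,0,0.9,0,0,0,0,0,0.9,0,0,0,0,0,0,0,0,0,0,0,0,0,0,0],
)

```text
time_s: 22.7
ee_pos: [498.7, 35.4, 65.5]
ee_rot: [180.0, -0.1, -167.1]
force: [-0.2, 0.0, -0.2]
gripper_width: 0.2
gripper_force: 0.0
```

Request:
step_arm(
  plan=[0,0,0.2,0,0,0,0,0,0.2,0,0,0,0,0,0,0,0,0,0,0,0,0,0,0],
)

```text
time_s: 23.03
ee_pos: [498.8, 35.4, 62.0]
ee_rot: [180.0, -0.0, -167.1]
force: [-0.7, -0.2, 1.4]
gripper_width: 0.7
gripper_force: 0.5
```

Request:
step_arm(
  plan=[0,0,0.15,0,0,0,0,0,0.15,0,0,0,0,0,0,0,0,0],
)

```text
time_s: 23.28
ee_pos: [499.2, 35.4, 58.7]
ee_rot: [180.0, 0.0, -167.1]
force: [1.1, 0.5, 1.1]
gripper_width: 0.2
gripper_force: 0.7
```

Request:
step_arm(
  plan=[0,0,0.15,0,0,0,0,0,0,0,0,0,0,0,0,0,0,0],
)

```text
time_s: 23.53
ee_pos: [499.1, 35.4, 57.4]
ee_rot: [180.0, 0.0, -167.1]
force: [-0.7, -0.1, 2.3]
gripper_width: 0.5
gripper_force: 0.8
```

Request:
step_arm(
  plan=[0,0,0.15,0,0,0,0,0,0,0,0,0,0,0,0,0,0,0],
)

```text
time_s: 23.78
ee_pos: [499.1, 35.4, 55.9]
ee_rot: [180.0, -0.0, -167.1]
force: [-0.7, -0.1, 1.2]
gripper_width: 0.3
gripper_force: 0.8
```

Run:
```python
from h import *
for c in ['top','scene']:
    f=viewer.grab_frame(c);save(f,c+'5')
    for n,z in dict(cocking_post=80,terminal_head=37).items():
        for d in viewer.pinpoint(n,f)[:2]: print(c,n,d['location'],d['score'],atz(f,d['location'],z))
a=cv2.imread('pics/scene0.png')[145:225,250:360];b=cv2.imread('pics/scene5.png')[145:225,250:360]
cv2.imwrite('pics/cmp.png',cv2.resize(np.vstack([a,b])[:],None,fx=3.7,fy=3.7,interpolation=cv2.INTER_CUBIC))
```

```text
top cocking_post [283.4, 177.8] 0.61 [666.1836193   72.75827479  80.        ]
scene cocking_post [308.7, 171.0] 0.86 [653.30956239  65.54159338  80.        ]
scene cocking_post [232.5, 176.1] 0.56 [441.95640027 205.50774267  80.        ]
```

View pics/cmp.png

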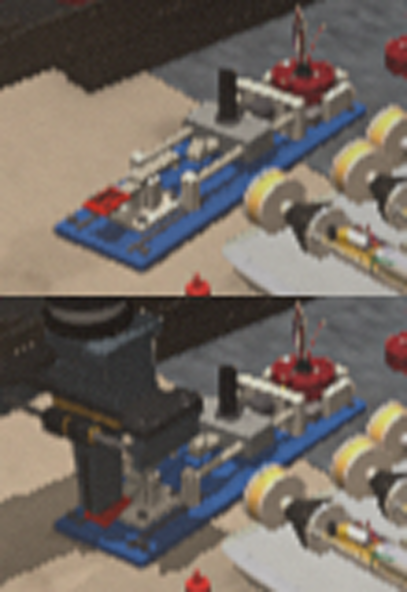

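The upper half is before and the lower half is now. The post, at about (227,390), is back at its rest place, so the punch has fired. I'll lift clear and check the terminal.

Request:
step_arm(
  plan=[0,0,-1,0,0,0,0,0,-3,0,0,0,0,0,-4,0,0,0,0,0,-4,0,0,0,0,0,-4,0,0,0],
)

```text
time_s: 24.5
ee_pos: [498.6, 35.4, 218.3]
ee_rot: [180.0, 0.0, -167.1]
force: [0.7, 0.2, -0.6]
gripper_width: 0.3
gripper_force: 0.0
```

Request:
step_arm(
  plan=[-4,0,0,0,0,0,-4,0,0,0,0,0,-3,0,0,0,0,0,0,0,0,0,0,0,0,0,0,0,0,0],
  hand=9,
)

```text
time_s: 24.92
ee_pos: [606.8, 60.2, 215.5]
ee_rot: [180.0, -0.1, -167.1]
force: [-0.7, -0.4, -0.6]
gripper_width: 30.5
gripper_force: 0.0
```

Request:
step_arm(
  plan=[0,0,0,0,0,0,0,0,0,0,0,0,0,0,0,0,0,0,0,0,0,0,0,0,0,0,0,0,0,0],
)

```text
time_s: 25.33
ee_pos: [605.8, 59.8, 216.4]
ee_rot: [180.0, 0.0, -167.1]
force: [-0.1, 0.5, 0.2]
gripper_width: 64.5
gripper_force: 0.0
```

Run:
```python
from h import *
f=viewer.grab_frame('wrist');save(f,'w6')
print(sensors.state()['ee_pos'],[(n,d['location'],d['score'],atz(f,d['location'],z)) for n,z in dict(cocking_post=80,terminal_head=37).items() for d in viewer.pinpoint(n,f)[:1]])
im=cv2.imread('pics/w6.png')[190:360,220:420]
cv2.imwrite('pics/w6c.png',cv2.resize(im,None,fx=3.4,fy=3.4,interpolation=cv2.INTER_CUBIC))
```

```text
[605.93398751  59.81383759 216.29957822] [('cocking_post', [318.7, 259.3], 0.91, array([663.72172686,  75.7463624 ,  80.        ])), ('terminal_head', [316.3, 311.4], 0.64, array([746.09630534,  92.054205  ,  37.        ]))]
```

View pics/w6c.png

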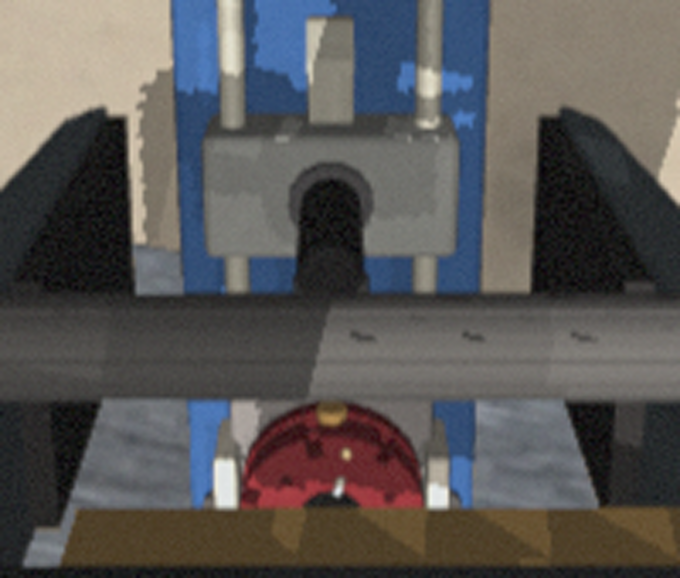

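The brass head sits tight against the red former at about (332,413) in the crop, with no gap. The measured head face is at punch x of about 101 mm, where home is 100 and proud is 94. The striker is at rest and the robot is clear, so I'm handing in.

```bash
python3 -c "
from workcell import env
print(env.job_done())"
```

```text
the job is handed in; nothing more can be done
None
```

The job is handed in: the striker was cocked by its post, with the sear catching at about 46 mm, then released and fired with the trip pad. The terminal appears fully home in the camera image, and the draw pressed the overdraw buffer by an estimated 1.4 mm before I eased off, well under its 4 mm limit.

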